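# Find the terminal cover that rocks and open it

### The job

One of the four compartments of the terminal housing was left without its terminal block, and its cover is the only one that rocks. Press the covers with a fingertip on their ridged ends, one after another, until you find the one that rocks; then push its raised end up and over until the cover stands open, leaning back past upright. Pick nothing up, leave the other covers closed and the other things on the bench where they are, and finish with the hand clear.

Things in the scene. Friction and masses are not known exactly. Their poses are not given: they have to be found in the camera images.
- housing: blue-green cast housing, fixed, 180 mm (x) by 373 mm (y), 64 mm high, a 25 mm lug at each end corner. Origin on the bench under the middle of the covers' pin line; z up, x to its rear (away from the robot; cable glands), y along the row. Four compartments 92 mm apart in y; rims, closed covers and the solid rear deck (x 49 to 105 mm) are level, 64 mm up; walls 5 to 6 mm thick
- cover_a (a joint): tilt (rad) of the cover at housing y +138 mm: 0 closed and flush, positive ridged end down and plain end up, 1.85 its stop past upright. Aluminium plate 106 (x) by 83 (y) by 4 mm on a cross pin at housing x = 0, 62 mm up; plain end 66 mm from the pin towards the robot, ridged end 40 mm to the rear, 3 mm gaps. Looks like the other three. Pin friction holds it at any angle
- pad_a (a point): where to press cover_a: centre of its ridged pad, on its top face 24 mm behind the pin; moves with the cover; axes as the housing's while closed. Over a fitted terminal block the ridged end gives about 1 mm and stops dead. Without one it swings down at about 2 N into the empty compartment (40 mm deep or more), and the plain end rises within reach
- cover_b (a joint): tilt (rad) of the cover at housing y +46 mm: 0 closed and flush, positive ridged end down and plain end up, 1.85 its stop past upright. Aluminium plate 106 (x) by 83 (y) by 4 mm on a cross pin at housing x = 0, 62 mm up; plain end 66 mm from the pin towards the robot, ridged end 40 mm to the rear, 3 mm gaps. Looks like the other three. Pin friction holds it at any angle
- pad_b (a point): where to press cover_b: centre of its ridged pad, on its top face 24 mm behind the pin; moves with the cover; axes as the housing's while closed. Over a fitted terminal block the ridged end gives about 1 mm and stops dead. Without one it swings down at about 2 N into the empty compartment (40 mm deep or more), and the plain end rises within reach
- cover_c (a joint): tilt (rad) of the cover at housing y -46 mm: 0 closed and flush, positive ridged end down and plain end up, 1.85 its stop past upright. Aluminium plate 106 (x) by 83 (y) by 4 mm on a cross pin at housing x = 0, 62 mm up; plain end 66 mm from the pin towards the robot, ridged end 40 mm to the rear, 3 mm gaps. Looks like the other three. Pin friction holds it at any angle
- pad_c (a point): where to press cover_c: centre of its ridged pad, on its top face 24 mm behind the pin; moves with the cover; axes as the housing's while closed. Over a fitted terminal block the ridged end gives about 1 mm and stops dead. Without one it swings down at about 2 N into the empty compartment (40 mm deep or more), and the plain end rises within reach
- cover_d (a joint): tilt (rad) of the cover at housing y -138 mm: 0 closed and flush, positive ridged end down and plain end up, 1.85 its stop past upright. Aluminium plate 106 (x) by 83 (y) by 4 mm on a cross pin at housing x = 0, 62 mm up; plain end 66 mm from the pin towards the robot, ridged end 40 mm to the rear, 3 mm gaps. Looks like the other three. Pin friction holds it at any angle
- pad_d (a point): where to press cover_d: centre of its ridged pad, on its top face 24 mm behind the pin; moves with the cover; axes as the housing's while closed. Over a fitted terminal block the ridged end gives about 1 mm and stops dead. Without one it swings down at about 2 N into the empty compartment (40 mm deep or more), and the plain end rises within reach
- spare_block: loose terminal block on its black carrier plate, 88 x 76 mm, 54 mm high, standing in front of the housing; origin under it on the bench. Leave it alone
- nut_driver: loose hand driver, 170 mm long, lying in front of the housing; origin on the bench under it, x along it. Leave it alone
- gland_nut: loose black plastic ring nut, 32 mm across, 12 mm high, lying on the flat rear deck of the housing; origin at the centre of its underside. Leave it alone
- threadlock: small white bottle, 32 mm across, 75 mm high, standing beside the +y end of the housing; origin at the centre of its underside. Leave it alone
- flux_jar: amber jar, 56 mm across, 75 mm high, on the left of the bench; origin at the centre of its underside. Leave it alone
- motor: blue-green round motor housing, 136 mm across, 132 mm high, on the left of the bench; origin at the centre of its underside. Leave it alone
- parts_tray: shallow blue tray with small hardware, 160 x 220 mm, 22 mm high, on the right of the bench; origin at the centre of its underside. Leave it alone

How it is judged:
On the way, in this order (a step that is already met when the one before it is completed fails the run):
1. the rocking cover has been pressed down at its ridged end and its plain end has come up (((value of joint cover_a above 0.2 rad and value of joint each of cover_b, cover_c, cover_d below 0.2 rad) or (value of joint cover_b above 0.2 rad and value of joint each of cover_a, cover_c, cover_d below 0.2 rad) or (value of joint cover_c above 0.2 rad and value of joint each of cover_a, cover_b, cover_d below 0.2 rad) or (value of joint cover_d above 0.2 rad and value of joint each of cover_a, cover_b, cover_c below 0.2 rad))), for 0.1 s.
2. that cover has been pushed open past upright, the others being closed (((value of joint cover_a above 1.6 rad and value of joint each of cover_b, cover_c, cover_d below 0.2 rad) or (value of joint cover_b above 1.6 rad and value of joint each of cover_a, cover_c, cover_d below 0.2 rad) or (value of joint cover_c above 1.6 rad and value of joint each of cover_a, cover_b, cover_d below 0.2 rad) or (value of joint cover_d above 1.6 rad and value of joint each of cover_a, cover_b, cover_c below 0.2 rad))), for 0.2 s.
At the end, for the whole second after the job is handed in: One cover stands open past upright (tilt above 1.6 rad; upright is 1.57, the stop 1.85) and at rest; the other three are closed (tilt below 0.2 rad) (((value of joint cover_a above 1.6 rad and value of joint each of cover_b, cover_c, cover_d below 0.2 rad and velocity of joint cover_a between -0.1 and 0.1 rad/s) or (value of joint cover_b above 1.6 rad and value of joint each of cover_a, cover_c, cover_d below 0.2 rad and velocity of joint cover_b between -0.1 and 0.1 rad/s) or (value of joint cover_c above 1.6 rad and value of joint each of cover_a, cover_b, cover_d below 0.2 rad and velocity of joint cover_c between -0.1 and 0.1 rad/s) or (value of joint cover_d above 1.6 rad and value of joint each of cover_a, cover_b, cover_c below 0.2 rad and velocity of joint cover_d between -0.1 and 0.1 rad/s))); the robot touches nothing.
It fails at once if one of the loose things around the housing (spare block, driver, ring nut, small bottle) is lifted, carried, knocked over or moved by more than 25 mm (distance of any of spare_block, nut_driver, gland_nut, threadlock from where it was at the start of the episode above 0.025 m or angle between any of threadlock, spare_block's own z axis and vertical above 0.5 rad).
It fails at once if the jar, the motor or the blue tray is lifted, carried, knocked over or moved by more than 25 mm (distance of any of flux_jar, motor, parts_tray from where it was at the start of the episode above 0.025 m or angle between any of flux_jar, motor's own z axis and vertical above 0.5 rad).
It also fails if it takes over 51 s, if anything falls off the work surface, if the arm or the gripper's body presses on something with over 40 N, if the wrist force passes 120 N, or if a joint passes its speed limit or range.

### The arm

A 6-joint arm with a two-finger parallel gripper is mounted at the origin on the work surface. World frame = base frame: x ahead of the robot, y to its left, z up, the work surface at z = 0. Lengths are in m, angles in rad, forces in N, time in s.
With the tool pointing down it reaches from about 0.3 to 0.775 m from the base axis. Payload 14.6 kg.
Tool frame: the origin (TCP) lies midway between the tips of the shut fingers; the grasp point (between the pads) lies 19 mm behind it; z points along the fingers, y is the line along which they close (so a half turn about z gives the same grasp; the last joint's range is limited). The gripper opens to 94 mm and grips with 3 to 60 N. Pads are 16 mm wide; open, the fingers measure 119 mm over their backs; the gripper's body (75 mm by 177 mm) begins 78 mm behind the grasp point.
Start: joints at [-1.269, 0.3, 1.521, -0, 1.321, -0.067], TCP at [0.198, -0.513, 0.205] pointing down, gripper open.
Joint ranges: [-3.03, 3.03], [-0.79, 2.21], [0.23, 2.52], [-1.04, 4.18], [0, 3.07], [-2.55, 2.55]. Speed limits (rad/s): [2.22, 2.22, 2.57, 3.14, 3.14, 3.14].

### API

Orientations are given as a unit quaternion [w, x, y, z].
In Python, from workcell import manip, vision gives the robot as it stands. The module is installed in compiled form; this text tells all that it offers.
- The arm moves only by the tool send_rows, never from a script. Its argument "rows" is a list of rows, each a list of 7 numbers: the shift along the tool's x, y, z in cm, then the turn, a rotation vector about the tool's x, y, z in rad, then the opening, from 0 (shut) to 1 (fully open). In form: [[x, y, z, ax, ay, az, claw], ...]. A call has 1 to 8 rows; each row is the pose to reach, as a shift and turn from the pose commanded when the call began, along the tool's axes at that moment; what a row does not reach only later rows make up. A row lasts 1/8 s, in which the tool goes at most 62.5 mm and 10.7 degrees, less where a joint would pass 70% of its speed; a pose out of reach is approached as far as the arm can. A call with a gripper value outside its range is refused whole. The fingers move at their own pace and stop on an object; the grip force is fixed at half the most. Time passes only in rows, so rows that repeat a pose let the fingers close. It gives the time, the measured TCP pose, the force, the opening and the grip force at its end, in the units of the state.
- manip.state(): the state, without advancing time (a new reading comes with each control period).
- vision.camera(name): name is "side" or "top"; returns (picture, depth): 420x560x3 uint8, blue, green, red; 420x560 float32, m along the optical axis (not along the pixel's ray), 0 where there is no reading.
- vision.camera_info(name): a dict with "camera_matrix" (3x3 intrinsics, pixels), "distortion" ([k1, k2, p1, p2, k3] as OpenCV has them; the pictures are not rectified), "cam_to_world" (4x4, takes a point from camera to world coordinates). Camera axes: x right, y up, looking along -z (the intrinsics and any distortion apply to the point x, -y, -z); pixel columns grow to the right and rows downward; lengths in m; the calibration is good to about 2 mm. A picture is of the moment at which its call begins. camera_info takes no time and is no camera call.
- manip.close_job(): hands the job in; it is judged then, once.
The state is a dict: "time": time; "joints": joint angles; "joint_vel": joint speeds; "tau": joint torques, N m; "eef_pos": TCP position; "orientation": TCP orientation; "ft_force": force on the tool from outside, world axes, zero at the start; "wrist_torque": the same for the moment, N m; "gripper_width": finger opening in m; "gripper_force": force on a finger pad.
Only numpy, scipy, OpenCV 4.12 (cv2) and the standard library are available. Lean on these libraries where they do the work, as an engineer would, in place of code of your own. Each camera call takes 0.05 s, during which the arm holds its last target. There are 200 camera calls.

## Working session

There is one attempt and no reset: what is moved stays moved. The work goes in short steps, Python scripts to look and compute and a tool call to move; the robot and the scene stay as the last step left them, time stands still between calls to the robot, and variables do not carry over. Pictures are saved under pics/ and viewed, at most 10 in all, crops included, and the job is handed in when it is done.

Besides the shell and the picture viewer there is one more tool, called after "Emit:" as name([rows], argument=value, ...), one row to a line, values as JSON. send_rows: Moves the arm, as the interface text tells. Its arguments: {"type":"object","properties":{"rows":{"type":"array","items":{"type":"array","items":{"type":"number"}}}},"required":["rows"]}

```bash
mkdir -p pics; cat > h.py <<'E'
import numpy as np, cv2
from workcell import manip, vision
from scipy.spatial.transform import Rotation as R
def world(name,depth,info):
    K=np.array(info["camera_matrix"]);D=np.array(info["distortion"]);T=np.array(info["cam_to_world"])
    h,w=depth.shape
    u,v=np.meshgrid(np.arange(w),np.arange(h))
    p=cv2.undistortPoints(np.stack([u,v],-1).reshape(-1,1,2).astype(np.float64),K,D).reshape(h,w,2)
    c=np.stack([p[...,0]*depth,-p[...,1]*depth,-depth],-1)
    return c@T[:3,:3].T+T[:3,3]
def cam(n):
    p,d=vision.camera(n);return p,d,world(n,d,vision.camera_info(n))
def rot(): 
    w,x,y,z=manip.state()["orientation"];return R.from_quat([x,y,z,w])
def shift(target): # world target -> cm in tool axes
    return rot().inv().apply(np.array(target)-manip.state()["eef_pos"])*100
E
python3 - <<'E'
from h import *
for n in("top","side"):
    p,d,W=cam(n);cv2.imwrite(f"pics/{n}0.png",p);np.savez(f"{n}0.npz",p=p,d=d,W=W)
s=manip.state();print({k:np.round(s[k],4) for k in s});print(rot().as_matrix().round(3))
E
```

```text
{'time': np.float64(0.1), 'joints': array([-1.2686e+00,  3.0040e-01,  1.5215e+00, -1.0000e-04,  1.3207e+00,
       -6.6600e-02]), 'joint_vel': array([-0.0004, -0.0004, -0.0011,  0.0011, -0.0012,  0.0008]), 'tau': array([ 5.00000e-04, -5.32649e+01, -3.53286e+01,  7.09000e-02,
        2.35000e-02, -1.00000e-04]), 'eef_pos': array([ 0.1982, -0.5128,  0.2049]), 'orientation': array([-5.000e-04,  9.830e-01,  1.834e-01, -1.000e-04]), 'ft_force': array([-0.1438, -0.3267, -0.1198]), 'wrist_torque': array([ 0.0098, -0.0023,  0.004 ]), 'gripper_force': np.float64(0.0), 'gripper_width': np.float64(0.0943)}
[[ 0.933  0.361 -0.   ]
 [ 0.361 -0.933  0.001]
 [ 0.    -0.001 -1.   ]]
```

View pics/top0.png

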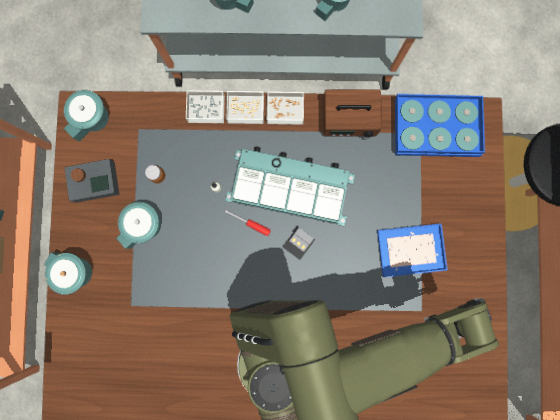

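View pics/side0.png

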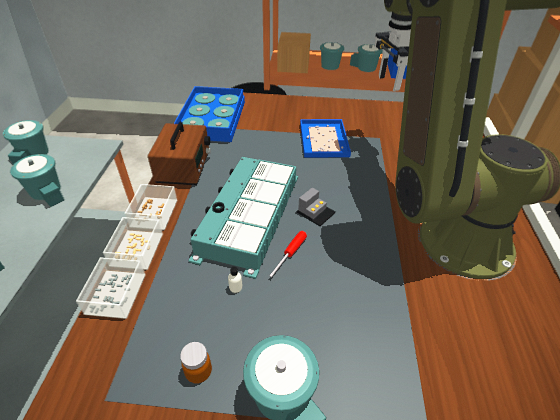

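The top view shows the four white covers at about (248,187), (275,191), (302,196) and (330,202), with their ridged ends towards the rear (upper side). The ring nut is on the deck at (276,162), the bottle at (215,186), the driver at (250,222) and the spare block at (299,240). Next I measure the covers and the things near them.

```bash
python3 - <<'E'
from h import *
z=np.load("top0.npz");p,d,W=z["p"],z["d"],z["W"]
hsv=cv2.cvtColor(p,cv2.COLOR_BGR2HSV)
m=((hsv[...,1]<40)&(hsv[...,2]>170)&(W[...,2]>.05)&(W[...,2]<.08)).astype(np.uint8)
m[:140]=0;m[235:]=0;m[:,:228]=0;m[:,360:]=0
cs,_=cv2.findContours(m,cv2.RETR_EXTERNAL,cv2.CHAIN_APPROX_NONE)
for c in cs:
    if cv2.contourArea(c)<100: continue
    pts=W[c[:,0,1],c[:,0,0]]
    r=cv2.minAreaRect((pts[:,:2]*1000).astype(np.float32));mm=np.zeros_like(m);cv2.drawContours(mm,[c],-1,1,-1)
    print(cv2.contourArea(c),np.round(r[0],1),np.round(r[1],1),round(r[2],1),np.median(W[mm>0][:,2]).round(4))
# all the covers' hull
allp=W[m>0];print(cv2.minAreaRect((allp[:,:2]*1000).astype(np.float32)))
# housing mask level 64mm
h=((W[...,2]>.055)&(W[...,2]<.072)).astype(np.uint8);h[:140]=0;h[235:]=0;h[:,:228]=0;h[:,360:]=0
c=max(cv2.findContours(h,cv2.RETR_EXTERNAL,cv2.CHAIN_APPROX_NONE)[0],key=cv2.contourArea)
print("housing",cv2.minAreaRect((W[c[:,0,1],c[:,0,0]][:,:2]*1000).astype(np.float32)))
for n,(u,v) in dict(nut=(276,162),bottle=(215,186),spare=(299,240),drv=(262,229),motor=(138,222)).items(): print(n,W[v,u].round(3))
k=cv2.resize(p[140:260,200:370],None,fx=4.5,fy=4.5,interpolation=cv2.INTER_CUBIC);cv2.imwrite("pics/c0.png",k)
E
```

```text
744.5 [ 553.3 -171.8] [ 86.8 110.7] 79.6 0.0627
738.5 [570.8 -81.6] [ 86.1 110.2] 78.9 0.0625
742.5 [588.5   8.7] [ 86.  109.9] 79.0 0.0629
745.0 [606.1  99.2] [ 86.7 110.1] 78.8 0.0628
((548.1300048828125, -38.51878356933594), (379.5398864746094, 205.8109588623047), 84.73109436035156)
housing ((605.3277587890625, -43.03031921386719), (374.0762939453125, 181.3872528076172), 78.94584655761719)
nut [0.685 0.007 0.059]
bottle [0.597 0.209 0.074]
spare [ 0.423 -0.076  0.026]
drv [0.459 0.051 0.027]
motor [0.469 0.447 0.132]
```

View pics/c0.png

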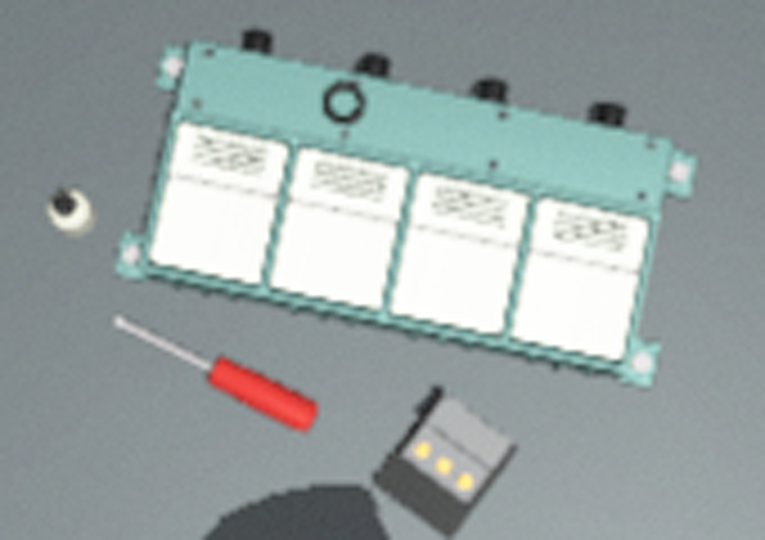

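The crop confirms four identical covers with their ridged strips to the rear; the ring nut sits at crop (345,103), on the deck behind the second cover. The housing yaw is -11°. The pads in world x, y (mm) are a (642,92), b (625,2), c (607,-89) and d (590,-179). I start above d with the fingers shut and tool x along housing x.

Emit:
send_rows([
  [24,-8.5,3,0,0,0.28,0],
  [48.5,-17.1,8,0,0,0.562,0],
  [48.5,-17.1,8,0,0,0.562,0],
  [48.5,-17.1,8,0,0,0.562,0],
  [48.5,-17.1,8,0,0,0.562,0],
  [48.5,-17.1,8,0,0,0.562,0],
  [48.5,-17.1,8,0,0,0.562,0],
  [48.5,-17.1,8,0,0,0.562,0],
])

```text
time: 1.1
eef_pos: [0.5631, -0.2004, 0.1307]
orientation: [-0.0, 0.995, -0.096, -0.0]
ft_force: [0.1, -0.2, -0.3]
gripper_width: 0.0174
gripper_force: 0.0
```

Emit:
send_rows([
  [0,0,0,0,0,0,0],
  [0,0,0,0,0,0,0],
  [0,0,0,0,0,0,0],
])

```text
time: 1.48
eef_pos: [0.5612, -0.2031, 0.1315]
orientation: [0.0, 0.995, -0.097, 0.0]
ft_force: [0.3, -0.1, 0.2]
gripper_width: 0.0002
gripper_force: 0.0
```

```bash
python3 - <<'E'
from h import *
print(rot().as_matrix().round(3),manip.state()["joints"].round(3),manip.state()["ft_force"].round(2))
for n,t in dict(a=(.6424,.0921),b=(.6248,.0016),c=(.6071,-.0887),d=(.5896,-.1789)).items(): print(n,shift([*t,.064]).round(2))
E
```

```text
[[ 0.981 -0.193  0.   ]
 [-0.193 -0.981 -0.   ]
 [ 0.     0.    -1.   ]] [-0.409  0.469  1.465 -0.     1.207  1.357] [ 0.28 -0.06  0.15]
a [  2.26 -30.53   6.75]
b [  2.28 -21.31   6.75]
c [  2.29 -12.11   6.75]
d [ 2.32 -2.92  6.75]
```

Emit:
send_rows([
  [2.3,-2.9,4,0,0,0,0],
  [2.3,-2.9,6,0,0,0,0],
  [2.3,-2.9,6.4,0,0,0,0],
  [2.3,-2.9,6.7,0,0,0,0],
  [2.3,-2.9,6.9,0,0,0,0],
  [2.3,-2.9,6.9,0,0,0,0],
])

```text
time: 2.22
eef_pos: [0.5902, -0.1788, 0.0639]
orientation: [0.0, 0.995, -0.097, 0.001]
ft_force: [-3.8, -1.3, 8.0]
gripper_width: 0.0004
gripper_force: 3.4
```

Emit:
send_rows([
  [0,0,0.1,0,0,0,0],
  [0,0,0.2,0,0,0,0],
])

```text
time: 2.48
eef_pos: [0.5904, -0.1788, 0.0636]
orientation: [0.001, 0.995, -0.097, 0.001]
ft_force: [-13.5, 2.3, 29.4]
gripper_width: 0.0004
gripper_force: 14.7
```

Cover d stops dead (29 N for 0.3 mm). Next is c.

Emit:
send_rows([
  [0,0,-2,0,0,0,0],
  [0,-4.6,-2,0,0,0,0],
  [0,-9.2,-2,0,0,0,0],
  [0,-9.2,-0.7,0,0,0,0],
  [0,-9.2,-0.3,0,0,0,0],
  [0,-9.2,-0.1,0,0,0,0],
  [0,-9.2,0,0,0,0,0],
  [0,-9.2,0,0,0,0,0],
])

```text
time: 3.48
eef_pos: [0.6076, -0.0884, 0.0604]
orientation: [0.0, 0.995, -0.097, 0.0]
ft_force: [-0.2, -1.2, 1.8]
gripper_width: 0.0004
gripper_force: 0.7
```

Cover c yields at about 2 N, so this is the one that rocks. I press it down further.

Emit:
send_rows([
  [0,0,0.5,0,0,0,0],
  [0,0,1,0,0,0,0],
  [0,0,1.5,0,0,0,0],
  [0,0,2,0,0,0,0],
  [0,0,2.2,0,0,0,0],
  [0,0,2.2,0,0,0,0],
])

```text
time: 4.22
eef_pos: [0.6075, -0.0877, 0.0379]
orientation: [-0.0, 0.995, -0.096, -0.0]
ft_force: [-0.3, 0.0, -0.3]
gripper_width: 0.0002
gripper_force: 0.0
```

Emit:
send_rows([
  [0,0,-5,0,0,0,0],
  [0,0,-11,0,0,0,0],
  [0,0,-14,0,0,0,0],
  [-6,0,-14,0,0,0,0],
  [-12,0,-14,0,0,0,0],
  [-14,0,-14,0,0,0,0],
  [-14,0,-14,0,0,0,0],
])

```text
time: 5.1
eef_pos: [0.4698, -0.0607, 0.1789]
orientation: [0.0, 0.995, -0.096, 0.001]
ft_force: [0.5, 0.7, 0.3]
gripper_width: 0.0
gripper_force: 0.0
```

```bash
python3 - <<'E'
from h import *
x=np.array([.9815,-.1913]);y=np.array([.1913,.9815]);o=np.array([.5796,.0-.0365])
o=np.array([.6071,-.0887])-.024*x+.046*y;print("origin",o.round(4))
for n in("side","top"):
    p,d,W=cam(n);cv2.imwrite(f"pics/{n}1.png",p)
    H=np.stack([(W[...,:2]-o)@x,(W[...,:2]-o)@y,W[...,2]],-1)
    m=(abs(H[...,1]+.046)<.035)&(H[...,0]>-.08)&(H[...,0]<.045)&(H[...,2]>.02)&(H[...,2]<.135)
    q=H[m];print(n,len(q),[ (round(a,3),np.median(q[abs(q[:,0]-a)<.004][:,2]).round(3)) for a in np.arange(-.07,.045,.008) if (abs(q[:,0]-a)<.004).any()])
print(manip.state()["eef_pos"].round(3))
cv2.imwrite("pics/s1.png",cv2.resize(cv2.imread("pics/side1.png")[120:300,150:390],None,fx=3,fy=3))
E
```

```text
origin [ 0.5923 -0.039 ]
side 264 [(np.float64(-0.07), np.float64(0.063)), (np.float64(-0.03), np.float64(0.121)), (np.float64(-0.022), np.float64(0.109)), (np.float64(-0.014), np.float64(0.091)), (np.float64(-0.006), np.float64(0.073)), (np.float64(0.002), np.float64(0.064)), (np.float64(0.01), np.float64(0.05)), (np.float64(0.018), np.float64(0.034)), (np.float64(0.042), np.float64(0.05))]
top 286 [(np.float64(-0.03), np.float64(0.12)), (np.float64(-0.022), np.float64(0.108)), (np.float64(-0.014), np.float64(0.092)), (np.float64(-0.006), np.float64(0.076)), (np.float64(0.002), np.float64(0.059)), (np.float64(0.01), np.float64(0.042)), (np.float64(0.018), np.float64(0.029)), (np.float64(0.042), np.float64(0.052))]
[ 0.471 -0.061  0.179]
```

View pics/s1.png

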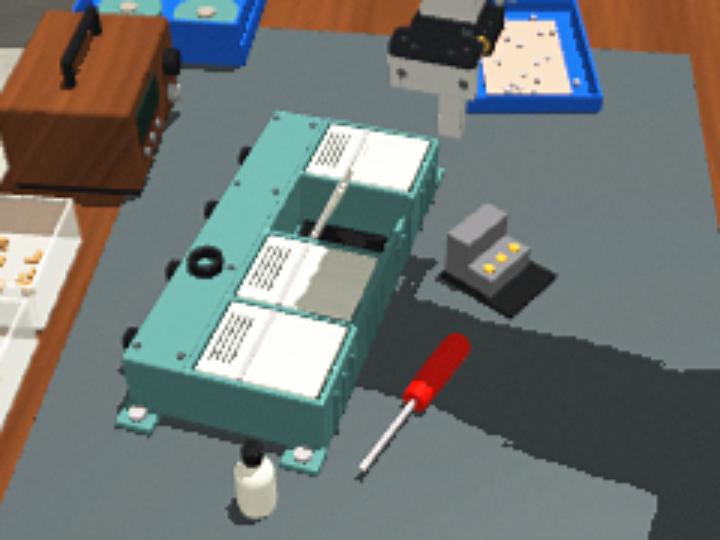

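The picture shows cover c standing steep, at about 1.1 rad, with its plain end near housing x -30 mm, z 121 mm. The other covers are closed and the loose things undisturbed. Next I lower the finger in front of it and push to the rear.

Emit:
send_rows([
  [0,0,5,0,0,0,0],
  [1,0,8.8,0,0,0,0],
  [4,0,8.8,0,0,0,0],
  [6,0,8.8,0,0,0,0],
  [7,0,8.8,0,0,0,0],
  [8,0,8.8,0,0,0,0],
  [9,0,8.8,0,0,0,0],
  [9.5,0,8.8,0,0,0,0],
])

```text
time: 6.2
eef_pos: [0.5639, -0.0792, 0.0903]
orientation: [0.0, 0.995, -0.096, 0.0]
ft_force: [-1.0, 0.2, -0.2]
gripper_width: 0.0007
gripper_force: 0.2
```

Emit:
send_rows([
  [0.4,0,0,0,0,0,0],
  [0.8,0,0,0,0,0,0],
  [1.2,0,0,0,0,0,0],
  [1.6,0,0,0,0,0,0],
  [1.8,0,0,0,0,0,0],
  [1.8,0,0,0,0,0,0],
])

```text
time: 6.95
eef_pos: [0.5812, -0.0825, 0.0901]
orientation: [-0.0, 0.995, -0.096, -0.0]
ft_force: [-0.3, -0.7, 0.0]
gripper_width: 0.0003
gripper_force: 0.0
```

Emit:
send_rows([
  [0.2,0,0,0,0,0,0],
  [0.3,0,0,0,0,0,0],
  [0.3,0,0,0,0,0,0],
])

```text
time: 7.32
eef_pos: [0.5823, -0.0827, 0.0897]
orientation: [-0.0, 0.995, -0.096, -0.003]
ft_force: [-13.5, 2.3, 5.8]
gripper_width: 0.0001
gripper_force: 7.4
```

Emit:
send_rows([
  [-4,0,0,0,0,0,0],
  [-10,0,0,0,0,0,0],
  [-12,0,-6,0,0,0,0],
  [-12,0,-9,0,0,0,0],
  [-12,0,-9,0,0,0,0],
  [-12,0,-9,0,0,0,0],
])

```text
time: 8.07
eef_pos: [0.4661, -0.06, 0.1794]
orientation: [-0.0, 0.995, -0.096, -0.0]
ft_force: [0.2, 0.3, -0.7]
gripper_width: 0.0004
gripper_force: 0.0
```

```bash
python3 - <<'E'
from h import *
x=np.array([.9815,-.1913]);y=np.array([.1913,.9815]);o=np.array([.5923,-.039])
for n in("side","top"):
    p,d,W=cam(n);cv2.imwrite(f"pics/{n}2.png",p)
    H=np.stack([(W[...,:2]-o)@x,(W[...,:2]-o)@y,W[...,2]],-1)
    m=(abs(H[...,1]+.046)<.035)&(H[...,0]>-.04)&(H[...,0]<.045)&(H[...,2]>.07)&(H[...,2]<.14)
    q=H[m];print(n,len(q),[(round(a,3),np.median(q[abs(q[:,2]-a)<.005][:,0]).round(4)) for a in np.arange(.075,.14,.01) if (abs(q[:,2]-a)<.005).any()])
cv2.imwrite("pics/s2.png",cv2.resize(cv2.imread("pics/side2.png")[120:300,150:390],None,fx=3,fy=3))
E
```

```text
side 236 [(np.float64(0.075), np.float64(0.0012)), (np.float64(0.085), np.float64(0.0038)), (np.float64(0.095), np.float64(0.0067)), (np.float64(0.105), np.float64(0.0097)), (np.float64(0.115), np.float64(0.0123)), (np.float64(0.125), np.float64(0.0151))]
top 169 [(np.float64(0.075), np.float64(0.0003)), (np.float64(0.085), np.float64(0.0032)), (np.float64(0.095), np.float64(0.0065)), (np.float64(0.105), np.float64(0.0094)), (np.float64(0.115), np.float64(0.0125)), (np.float64(0.125), np.float64(0.0155)), (np.float64(0.135), np.float64(0.015))]
```

View pics/s2.png

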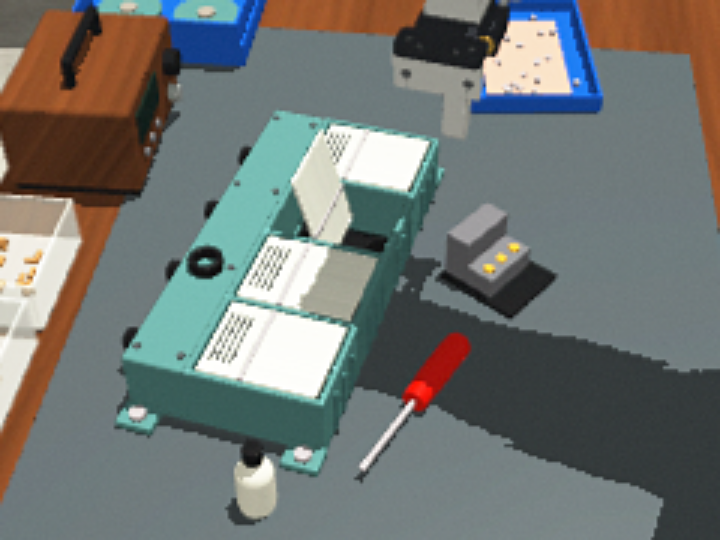

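The picture shows cover c leaning back past upright, with a slope of 0.28, so about 1.85 rad, which is its stop. The other covers are closed, the loose things are in place and the hand is clear.

```bash
python3 -c "
from workcell import manip
print(manip.close_job())"
```

```text
the job is handed in; nothing more can be done
None
```

Cover_c is the one that rocks; it now stands open at about 1.85 rad (measured from the cameras), with the other three covers closed, nothing else moved and the hand clear, and the job is handed in.

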